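Tighten and lock the castle nut of a heat-press platen

ROBOT

A 6-joint arm with a two-finger parallel gripper is mounted at the origin on the work surface. World frame = base frame: x ahead of the robot, y to its left, z up, the work surface at z = 0. Lengths are in mm, angles in degrees, forces in N, time in s.
With the tool pointing down it reaches from about 300 to 850 mm from the base axis. Payload 4.2 kg.
Tool frame: the origin (TCP) lies at the very end of the fingers, on their centre line; the grasp point (between the pads) lies env.pinch_z behind it (env.pinch_z is the distance from the TCP to the grasp point, in mm); z points along the fingers, y is the line along which they close (so a half turn about z gives the same grasp; the last joint's range is limited). The gripper opens to 91 mm and grips with 3 to 60 N. Pads are 32 mm wide; open, the fingers measure 118 mm over their backs; the gripper's body (76 mm by 178 mm) begins 60 mm behind the grasp point.
Start: joints at [72.479, 18.312, 89.639, -0, 72.044, -1.146], TCP at [162.109, 551.692, 213.976] pointing down, gripper open.
Joint ranges: [-177.97, 177.97], [-48.28, 115.42], [12.27, 149.76], [-77.06, 257.06], [2.81, 150.46], [-146.56, 146.56]. Speed limits (degrees/s): [147.25, 147.25, 180, 180, 180, 180].

INTERFACE

Orientations are given as [roll, pitch, yaw] about the fixed x, y, z axes, in that order (R = Rz(yaw) Ry(pitch) Rx(roll)).
In Python, from workcell import state, vision, job_done, env gives the robot as it stands.
- The arm moves only by the tool servo_tool, never from a script. Its argument "rows" is a list of rows, each a list of 5 numbers: the shift along the tool's x, y, z scaled (see below), then the turn about the tool's z scaled (see below), then the opening, from 0 (shut) to 1 (fully open). A call has 1 to 20 rows; each row is the pose to reach, as a shift and turn from the pose commanded when the call began, along the tool's axes at that moment; what a row does not reach only later rows make up. The controller multiplies each number of a shift by 200 mm and each number of a turn by 90 degrees. A row lasts 1/12 s, in which the tool goes at most 41.7 mm and 7.16 degrees, less where a joint would pass 70% of its speed; a pose out of reach is approached as far as the arm can. A call with a number of a shift or a turn outside -1 to 1 is refused whole. A call with a gripper value outside its range is refused whole. The fingers move at their own pace and stop on an object; "force" is the grip in N (left out, the last holds). Time passes only in rows, so rows that repeat a pose let the fingers close. It gives the time, the measured TCP pose, the force, the opening and the grip force at its end, in the units of the state.
- state(): the state, without advancing time (a new reading comes with each control period).
- vision.grab_frame(name): name is "scene" or "top" or "wrist"; returns the picture (480x640x3 uint8, red, green, blue); there is no depth.
- vision.camera_info(name): a dict with "vertical_fov" (degrees; the focal length in pixels is half the picture's height over the tangent of half this angle, whatever the lens; pixels are square), "cx", "cy" (the principal point, pixels), "T" (4x4, takes a point from camera to world coordinates). Camera axes: x right, y up, looking along -z (the intrinsics and any distortion apply to the point x, -y, -z); pixel columns grow to the right and rows downward; lengths in mm; the calibration is good to about 2 mm. A picture is of the moment at which its call begins: read the wrist's pose just before it. camera_info takes no time and is no camera call; for the wrist camera it gives the pose at the moment of the call.
- job_done(): hands the job in; it is judged then, once.
The state is a dict: "time_s": time; "qpos": joint angles; "qvel": joint speeds; "effort": joint torques, N m; "ee_pos": TCP position; "ee_rot": TCP orientation; "force": force on the tool from outside, world axes, zero at the start; "torque": the same for the moment, N m; "gripper_width": finger opening in mm; "gripper_force": force on a finger pad.
Only numpy, scipy, OpenCV 4.12 (cv2) and the standard library are available. Lean on these libraries where they do the work, as an engineer would, in place of code of your own. Each camera call takes 0.05 s, during which the arm holds its last target. There are 200 camera calls.

TASK

Turn the castle nut on the press platen's stud clockwise until it is tight on its washer, then carry on only to the first slot that lines up with the cross hole in the stud, without backing it off. Then push the block-headed locking pin through slot and hole, from either end, until its head is up against the nut, and let go. Leave the tape roll, spanner and bottle where they are.

Things in the scene. Friction and masses are not known exactly. Their poses are not given: they have to be found in the camera images.
- nut (a joint): Turn of the steel castle nut relative to the washer under it, rad. Starts between -1.6 and -0.7 (loose), grows as the nut is turned clockwise seen from above, and stops growing at 0 = tight on the washer. Loose, the nut turns against about 0.12 N m. The nut stays at one height (thread travel neglected).
- washer (a joint): Turn of the round washer (76 mm across, top 44 mm above the bench), rad clockwise. 0 until the nut is tight; from there the nut drags it round against about 0.55 N m (a jump that can be felt), so it reads how far the nut is past tight. Turning the nut back leaves the washer and loosens the nut. The first slot lines up 0.3 to 0.87 past tight.
- slot_a (a point): Point on the nut's vertical axis, 66 mm above the bench; turns with the nut, z up, x along one pair of opposite slots and square to a pair of flats. Hexagon: 55 mm across flats, from 44 to 74 mm above the bench. Crown on it: 54 mm across, up to 92 mm, with six slots 14 mm wide, 60 degrees apart, open at the top, floor at 74 mm, each over the middle of a flat.
- slot_b (a point): The same point on the nut, x along the second pair of slots (slot_a turned 60 degrees anticlockwise).
- slot_c (a point): The same point on the nut, x along the third pair of slots (slot_a turned 120 degrees anticlockwise).
- hole (a point): Centre of the cross hole in the fixed dark stud (30 mm thick, top 98 mm above the bench), on the nut's axis, 82 mm above the bench; x along the hole, which runs right through, 14 mm wide and high. A bright line 4 mm wide across the stud's top shows its direction. It runs roughly along the bench's y (within 45 degrees) and does not turn with the nut.
- platen: Fixed black platen lying on the bench, 220 x 240 x 30 mm, with a dark 150 x 150 mm steel plate on it (top at 40 mm), four bolt heads near that plate's corners (90 mm from the nut's axis) up to 48 mm, and a grey cover near one corner up to 42 mm. Origin: under its centre, on the nut's axis.
- pin_head (a point): Locking pin, loose on the bench: aluminium block head 44 mm long (x) x 26 mm wide (y) x 40 mm high, and from the middle of its +x face a steel shaft 10 mm thick and 72 mm long, its last 8 mm tapered. This point is the centre of the block, 20 mm above its underside; x points along the shaft, z up. Tip 94 mm from this point. Mass about 0.2 kg.
- pin_seat (a point): Point on the middle line of the pin's shaft, 28 mm from the head's face (50 mm from the head's centre along x). It lies at the hole's centre when the head is against the nut.
- tape: Bystander: cardboard ring (tape roll) 96 mm across, 45 mm high, lying flat; origin under its centre.
- spanner: Bystander: steel open-ended spanner, 190 mm long, lying on the bench to the right of the pin and the tape.
- bottle: Bystander: white bottle 66 mm across, 170 mm high; origin under its centre.
Not all that is in view belongs to the job. Of the things that look like the part that bears pin_head, the middle-sized one is meant.

How it is judged (in metres and radians):
On the way, in this order (a step that is already met when the one before it is completed fails the run):
1. the nut is turned clockwise until tight on its washer (value of joint nut above -0.05 rad), for 0.05 s.
2. the tight nut is turned on until a slot lines up with the cross hole (within 0.09 rad), and stands still (value of joint nut above -0.08 rad and angle between the x axis of any of slot_a, slot_b, slot_c and the x axis of hole, either way round below 0.09 rad and velocity of joint washer below 0.1 rad/s), for 0.2 s.
3. the pin goes through slot and hole (head within about 12 mm of the nut) (distance between pin_seat and hole below 0.015 m and angle between the x axis of pin_head and the x axis of hole, either way round below 0.25 rad), for 0.1 s.
At the end, for the whole second after the job is handed in: The nut is tight (not backed off by more than 0.08 rad), 0.2 to 1.1 rad past tight, with a slot in line with the cross hole within 0.12 rad; the pin is through slot and hole, its seat point within 9 mm of the hole's centre and its shaft within 0.22 rad of the hole's line, at rest (value of joint nut above -0.08 rad and angle between the x axis of any of slot_a, slot_b, slot_c and the x axis of hole, either way round below 0.12 rad and value of joint washer between 0.2 and 1.1 rad and distance between pin_seat and hole below 0.009 m and angle between the x axis of pin_head and the x axis of hole, either way round below 0.22 rad and velocity of joint nut below 0.03 rad/s and linear speed of pin below 0.02 m/s); the robot touches nothing.
It fails at once if the nut is turned well past the first slot (more than 1.15 rad past tight) (value of joint washer above 1.15 rad).
It fails at once if the nut is backed off again once tight (by more than 0.15 rad) (value of joint washer above 0.05 rad and value of joint nut below -0.15 rad).
It fails at once if the tape is moved by more than 25 mm (distance of tape from where it was at the start of the episode above 0.025 m).
It fails at once if the spanner is moved by more than 25 mm (distance of spanner from where it was at the start of the episode above 0.025 m).
It fails at once if the bottle is moved by more than 25 mm (distance of bottle from where it was at the start of the episode above 0.025 m).
It also fails if it takes over 64 s, if anything falls off the work surface, if the arm or the gripper's body presses on something with over 40 N, if the wrist force passes 120 N, or if a joint passes its speed limit or range.

## Working session

There is one attempt and no reset: what is moved stays moved. The work goes in short steps, Python scripts to look and compute and a tool call to move; the robot and the scene stay as the last step left them, time stands still between calls to the robot, and variables do not carry over. Pictures are saved under pics/ and viewed, at most 10 in all, crops included, and the job is handed in when it is done.

Besides the shell and the picture viewer there is one more tool, called after "Request:" as name([rows], argument=value, ...), one row to a line, values as JSON. servo_tool: Moves the arm, as the interface text tells. Its arguments: {"type":"object","properties":{"rows":{"type":"array"},"force":{"type":"number"}},"required":["rows"]}

```bash
ls; mkdir -p pics; python3 - <<'E'
from workcell import state, vision, env
import cv2
print(state(), env.pinch_z)
for n in("scene","top"):
    i=vision.camera_info(n);print(n,i)
    cv2.imwrite(f"pics/{n}0.png",vision.grab_frame(n)[:,:,::-1])
print(vision.camera_info("wrist"))
E
```

```text
pics
{'time_s': 0.0, 'qpos': array([ 7.24806366e+01,  1.83513138e+01,  8.97053653e+01, -5.44395423e-06,
        7.20412267e+01, -1.14472976e+00]), 'qvel': array([-0.0489544 ,  0.10947921, -0.05605743, -0.0738689 ,  0.04333794,
       -0.06449992]), 'effort': array([-2.43325470e-03, -4.12443209e+01, -2.31972849e+01,  7.23168603e-02,
        4.58345760e-02, -1.32565829e-04]), 'ee_pos': array([161.9446729 , 551.22058452, 213.1305882 ]), 'ee_rot': array([-1.79902114e+02, -1.95078331e-03,  1.63625366e+02]), 'force': array([ 0.92064881, -0.31141073,  0.09993903]), 'torque': array([-0.02482042,  0.02007213,  0.00267474]), 'gripper_force': 0.0, 'gripper_width': 91.10504799939257} 18.8
scene {'vertical_fov': 43.44524227195355, 'cx': 311.3432669021452, 'cy': 235.56318732581025, 'T': array([[ 8.95434258e-01, -2.98531169e-01,  3.30267515e-01,
         1.05878110e+03],
       [ 4.44881300e-01,  6.27814728e-01, -6.38693430e-01,
        -7.74747672e+02],
       [-1.66769139e-02,  7.18837818e-01,  6.94977749e-01,
         9.32699634e+02],
       [ 0.00000000e+00,  0.00000000e+00,  0.00000000e+00,
  
[... 198 characters left out ...]
873e+02],
       [-9.99824726e-01,  1.87025117e-02, -8.55900129e-04,
         1.46795130e+01],
       [ 1.05883108e-03,  1.02129051e-01,  9.94770595e-01,
         1.03752700e+03],
       [ 0.00000000e+00,  0.00000000e+00,  0.00000000e+00,
         1.00000000e+00]])}
{'vertical_fov': 71.83006113647211, 'cx': 320.94130423081987, 'cy': 243.7734124531792, 'T': array([[ 2.82760961e-01, -9.22017974e-01, -2.64441098e-01,
         8.69018044e+01],
       [ 9.59185722e-01,  2.70939710e-01,  8.09594022e-02,
         5.74115150e+02],
       [-2.99842953e-03, -2.76540284e-01,  9.60997649e-01,
         3.83583740e+02],
       [ 0.00000000e+00,  0.00000000e+00,  0.00000000e+00,
         1.00000000e+00]])}
```

View pics/top0.png

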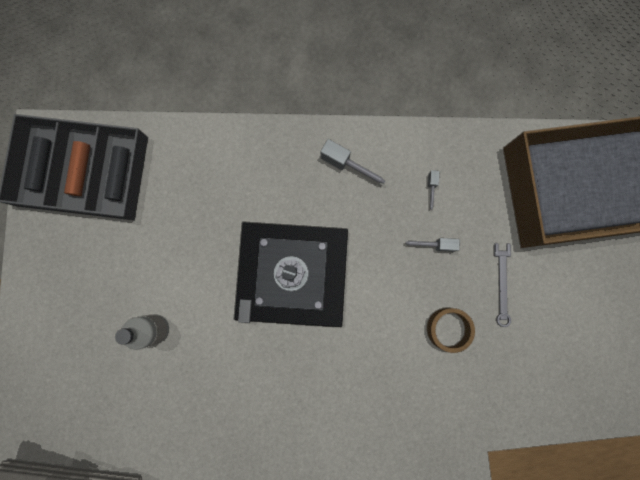

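View pics/scene0.png

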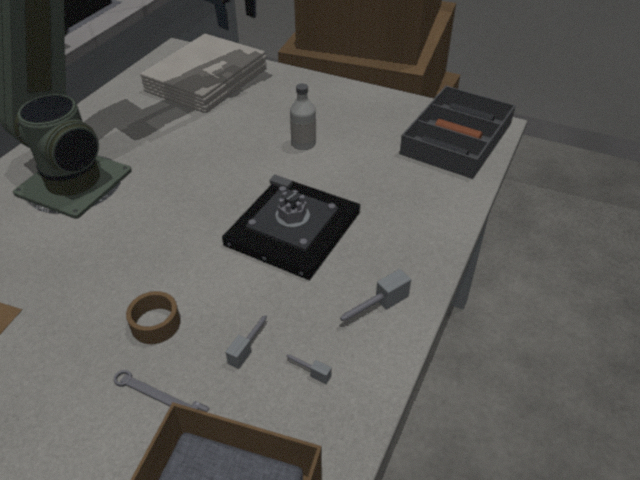

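The top view shows three look-alike pins. The large head is at (335,153) with its tip at (383,183), the small head is at (433,178), and the middle-sized head is at (450,244) with its tip at (407,243). I choose the middle one. The nut is at (290,272), the tape at (451,330), the spanner at (503,285) and the bottle at (137,333).

```bash
cat > h.py <<'E'
import numpy as np, cv2
from workcell import state, vision, env
def ray(i,u,v):
    f=240/np.tan(np.radians(i["vertical_fov"]/2)); T=i["T"]
    return T[:3,3],T[:3,:3]@np.array([(u-i["cx"])/f,-(v-i["cy"])/f,-1])
def at(i,u,v,z):
    o,d=ray(i,u,v); return o+d*(z-o[2])/d[2]
def proj(i,p):
    f=240/np.tan(np.radians(i["vertical_fov"]/2)); T=i["T"]
    c=T[:3,:3].T@(np.asarray(p,float)-T[:3,3]); return i["cx"]-f*c[0]/c[2], i["cy"]+f*c[1]/c[2]
def tool(p):
    "world point -> offset in tool axes in servo units"
    from scipy.spatial.transform import Rotation as R
    s=state(); M=R.from_euler("xyz",s["ee_rot"],degrees=True).as_matrix()
    return M.T@(np.asarray(p)-s["ee_pos"])/200
def crop(img,x,y,w,h,k,name):
    cv2.imwrite("pics/"+name,cv2.resize(img[y:y+h,x:x+w,::-1],None,fx=k,fy=k,interpolation=cv2.INTER_CUBIC))
E
python3 - <<'E'
from h import *
np.set_printoptions(precision=1,suppress=True)
t=vision.camera_info("top"); s=vision.camera_info("scene")
for n,u,v,z in [("nut",290,272,98),("head",450,244,40),("tip",407,243,20),("tape",451,330,45),("small",434,178,40),("big",335,153,50),("platecorner",241,222,30),("pc2",347,228,30),("bottle",137,333,100),("sptop",503,245,5),("spbot",503,321,5)]: print(n,at(t,u,v,z))
print("scene",at(s,238,345,40),at(s,265,319,20),at(s,292,195,98))
a=at(t,290,272,98); a[2]=250; print(tool(a)); print(state()["ee_rot"])
E
```

```text
nut [572.   80.1  98. ]
head [ 642.6 -268.3   40. ]
tip [ 645.1 -176.9   20. ]
tape [ 455.4 -267.1   45. ]
small [ 791.  -233.8   40. ]
big [841.3 -10.3  50. ]
platecorner [684.5 197.7  30. ]
pc2 [675.4 -40.4  30. ]
bottle [442.  388.4 100. ]
sptop [ 646.3 -399.6    5. ]
spbot [ 474.2 -395.8    5. ]
scene [ 641.4 -264.8   40. ] [ 647.1 -179.3   20. ] [568.9  86.6  98. ]
[-2.6 -1.7 -0.2]
[-179.9   -0.   163.6]
```

Request:
servo_tool([
  [-0.9,-0.6,-0.2,0,1],
  [-0.9,-0.6,-0.2,0,1],
  [-0.9,-0.6,-0.2,0,1],
  [-0.9,-0.6,-0.2,0,1],
  [-0.9,-0.6,-0.2,0,1],
  [-0.9,-0.6,-0.2,0,1],
])

```text
time_s: 0.6
ee_pos: [303.6, 382.2, 254.9]
ee_rot: [-180.0, 0.1, 163.4]
force: [-0.5, -0.3, -0.2]
gripper_width: 91.1
gripper_force: 0.0
```

Request:
servo_tool([
  [-0.9,-0.6,0,0,1],
  [-0.9,-0.6,0,0,1],
  [-0.9,-0.6,0,0,1],
  [-0.9,-0.6,0,0,1],
  [-0.9,-0.6,0,0,1],
  [-0.9,-0.6,0,0,1],
])

```text
time_s: 1.1
ee_pos: [442.8, 216.1, 253.5]
ee_rot: [-179.9, 0.1, 163.4]
force: [0.2, 1.2, -0.0]
gripper_width: 91.1
gripper_force: 0.0
```

Request:
servo_tool([
  [-0.8,-0.5,0,0,1],
  [-0.8,-0.5,0,0,1],
  [-0.8,-0.5,0,0,1],
  [-0.8,-0.5,0,0,1],
  [-0.8,-0.5,0,0,1],
  [-0.8,-0.5,0,0,1],
  [-0.8,-0.5,0,0,1],
])

```text
time_s: 1.68
ee_pos: [565.3, 78.9, 253.0]
ee_rot: [180.0, -0.1, 163.5]
force: [-0.1, -0.1, 0.3]
gripper_width: 91.3
gripper_force: 0.0
```

```bash
python3 - <<'E'
from h import *
im=vision.grab_frame("wrist"); i=vision.camera_info("wrist")
s=state(); print(s["ee_pos"],s["ee_rot"],s["qpos"],s["time_s"])
print(proj(i,[570,83,98]),proj(i,[570,83,74])); np.save("w1.npy",im); 
import pickle; pickle.dump((im,i),open("w1.pkl","wb"))
u,v=map(int,proj(i,[570,83,85])); x=min(max(u-100,0),440); y=min(max(v-75,0),330)
print(x,y); crop(im,x,y,200,150,4,"w1.png")
top=vision.grab_frame("top"); crop(top,380,190,100,75,6,"pinc.png")
E
```

```text
[564.65427421  79.63313152 253.25140149] [ 1.79981353e+02 -1.17456158e-01  1.63607484e+02] [ 6.83456027e+00  1.66967614e+01  8.62857308e+01  6.50955920e-02
  7.71180983e+01 -6.67874731e+01] 1.7333
(np.float64(325.6102200654778), np.float64(233.60106869974794)) (np.float64(325.33507582794795), np.float64(228.17127309313457))
225 155
```

View pics/w1.png

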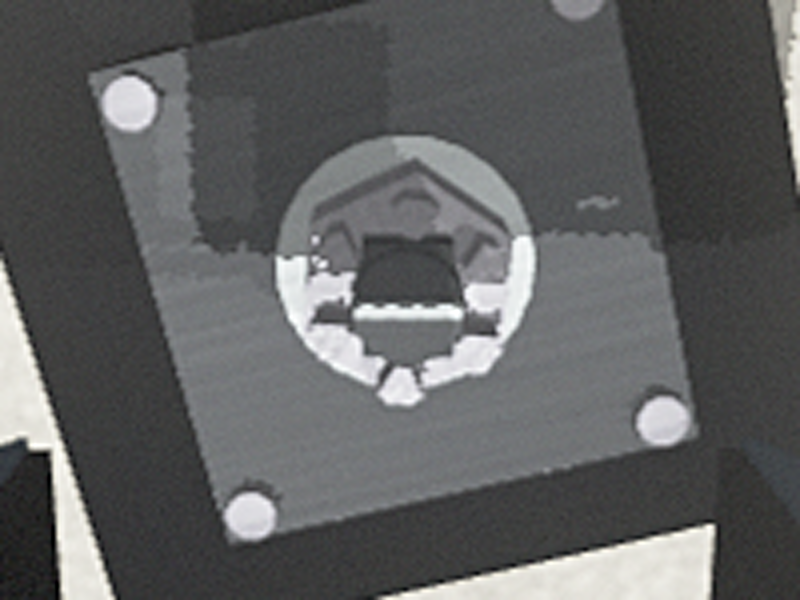

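View pics/pinc.png

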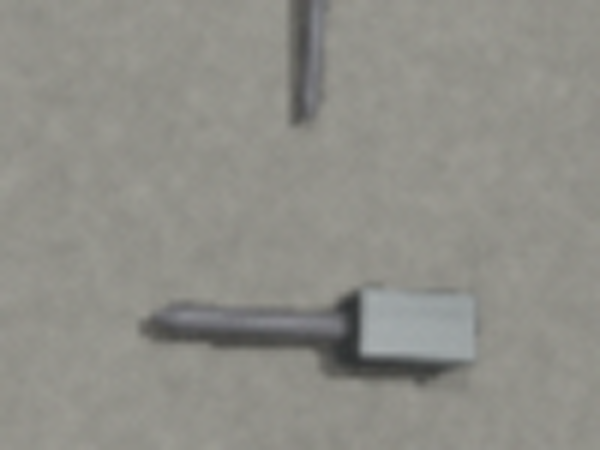

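The wrist crop shows the stud's bright line from about (355,313) to (462,313), so the stud's centre is at crop (409,313). The nut's slots point left and right at (330,318) and (482,322), about 3° clockwise of the line, with hexagon corners at (415,160), (310,215) and (505,215). The pin crop confirms the middle pin, with its head at (417,326), its tip at (143,325) and its shaft pointing along +y.

```bash
python3 - <<'E'
from h import *
import pickle
np.set_printoptions(precision=3,suppress=True)
im,i=pickle.load(open("w1.pkl","rb")); g=im.astype(float).mean(2)
print(g[228:240,310:344:3].astype(int))
us=np.arange(315,341); W=g[230:237,us]-70; W[W<60]=0
vs=(W*np.arange(230,237)[:,None]).sum(0)/W.sum(0); print(vs)
k,c=np.polyfit(us,vs,1); 
p,q=at(i,314,k*314+c,98),at(i,340.5,k*340.5+c,98); d=q-p; print(p,q,"len",np.linalg.norm(d),"ang",np.degrees(np.arctan2(d[1],d[0])))
m=(p+q)/2; print("nut",m)
pts=np.array([[415,160],[310,215],[505,215]])/4+[225,155]
for u,v in pts:
    w=at(i,u,v,74)-m; print(np.hypot(*w[:2]),np.degrees(np.arctan2(w[1],w[0]))%60)
s=state(); print(s["ee_rot"]); 
m[2]=0;print(tool(m+[0,0,50]))
t=vision.camera_info("top")
o=lambda u,v:(380+u/6,190+v/6)
for c in [(360,290),(475,293),(475,360),(360,358)]: print(at(t,*o(*c),40))
print(at(t,*o(150,326),20),at(t,*o(345,326),20))
E
```

```text
[[230 123  70  70  72  68  75  73  66  74  94 234]
 [148  95  66  64  62  66  67  64  66  60  63 234]
 [ 94  69  82  83  76  83  81  84  80  77  78 244]
 [111  79 232 107 230 105 189 106 185 226 113 242]
 [ 95 149 238 226 238 225 232 227 232 244 182 168]
 [ 85 179 239 240 240 241 239 241 239 246 212 109]
 [ 91 146 181 201 182 200 198 200 196 195 169 106]
 [ 79  98 116 126 120 122 126 122 119 114 114  92]
 [172  91 111 106 108 105 111 113 104 103 103  89]
 [236  92 115 113 112 116 109 114 113 107 102  85]
 [234 155 112 112 110 109 111 109 110 109 104 105]
 [223 236 102 109 112 111 111 112 111 116 147 237]]
[232.519 232.376 232.406 232.59  232.947 232.943 232.515 232.383 232.388
 232.558 232.945 232.938 232.943 232.528 232.399 232.546 232.94  232.941
 232.936 232.535 232.412 232.382 232.428 232.631 233.204 232.963]
[565.626  72.029  98.   ] [573.434  97.705  98.   ] len 26.837557974679424 ang 73.08552869897784
nut [569.53   84.867  98.   ]
34.92603199768717 40.58778259052954
33.01012787769185 35.7147810775362
32.86495184393038 51.6194851169935
[179.982  -0.093 163.668]
[-0.02   0.03   1.018]
[ 654.807 -246.235   40.   ]
[ 654.491 -288.699   40.   ]
[ 629.649 -288.394   40.   ]
[ 629.592 -246.034   40.   ]
[ 642.038 -172.353   20.   ] [ 643.418 -245.714   20.   ]
```

Request:
servo_tool([
  [-0.02,0.03,0,0.01,1],
  [-0.02,0.03,0.2,0.01,1],
  [-0.02,0.03,0.4,0.01,1],
  [-0.02,0.03,0.6,0.01,1],
  [-0.02,0.03,0.75,0.01,1],
  [-0.02,0.03,0.88,0.01,1],
  [-0.02,0.03,0.95,0.01,1],
  [-0.02,0.03,1.0,0.01,1],
  [-0.02,0.03,1.0,0.01,1],
  [-0.02,0.03,1.0,0.01,1],
])

```text
time_s: 2.62
ee_pos: [571.0, 84.5, 54.4]
ee_rot: [180.0, 0.0, 162.8]
force: [-0.3, 0.1, 0.4]
gripper_width: 91.1
gripper_force: 0.0
```

Request:
servo_tool([
  [0,0,0.01,0,0.8],
  [0,0,0.01,0,0.7],
  [0,0,0.01,0,0.65],
  [0,0,0.01,0,0.6],
  [0,0,0.01,0,0.5],
  [0,0,0.01,0,0.5],
  [0,0,0.01,0,0.5],
  [0,0,0.01,0,0.5],
], force=30)

```text
time_s: 3.28
ee_pos: [570.9, 83.3, 52.3]
ee_rot: [180.0, 0.0, 162.7]
force: [-0.8, -1.5, 2.9]
gripper_width: 55.8
gripper_force: 30.0
```

```bash
python3 -c "
from h import *
s=state();print(s)"
```

```text
{'time_s': 3.2833, 'qpos': array([ 7.16923565e+00,  2.68182459e+01,  1.01890499e+02, -1.18311775e-02,
        5.12634632e+01, -6.55416374e+01]), 'qvel': array([-0.03525197,  0.04145832, -0.04082831, -0.06867226, -0.04266576,
        0.00275282]), 'effort': array([  0.64713093, -42.58513927, -17.9083997 ,   0.22007093,
        -0.14966399,  -0.0599946 ]), 'ee_pos': array([570.86294064,  83.3414968 ,  52.34503361]), 'ee_rot': array([1.79996897e+02, 2.91194799e-02, 1.62718273e+02]), 'force': array([-0.76236922, -1.54212856,  2.89074247]), 'torque': array([-0.16729937,  0.09108307, -0.05203238]), 'gripper_force': 29.999895397368164, 'gripper_width': 55.7837266225696}
```

Request:
servo_tool([
  [0,0,0,0.05,0.5],
  [0,0,0,0.1,0.5],
  [0,0,0,0.15,0.5],
  [0,0,0,0.2,0.5],
  [0,0,0,0.25,0.5],
  [0,0,0,0.3,0.5],
  [0,0,0,0.35,0.5],
])

```text
time_s: 3.87
ee_pos: [570.5, 82.8, 52.4]
ee_rot: [-179.9, 0.0, 131.1]
force: [-0.8, -3.3, 3.6]
gripper_width: 55.5
gripper_force: 30.0
```

```bash
python3 -c "
from h import *
s=state();print(s['ee_rot'],s['torque'],s['force'],s['effort'][5],s['gripper_width'])"
```

```text
[-1.79945084e+02  4.61319581e-02  1.31063090e+02] [-0.56329334  0.17251434  0.12700227] [-0.8325742  -3.30393747  3.61920653] -0.6331558339297771 55.5070147610387
```

Request:
servo_tool([
  [0,0,0,0.03,0.5],
  [0,0,0,0.06,0.5],
  [0,0,0,0.09,0.5],
  [0,0,0,0.12,0.5],
])

```text
time_s: 4.2
ee_pos: [570.3, 82.7, 52.3]
ee_rot: [-179.9, 0.1, 120.3]
force: [-2.4, -3.1, 3.6]
gripper_width: 55.7
gripper_force: 30.0
```

```bash
python3 -c "
from h import *
s=state();print(s['ee_rot'],s['torque'],s['force'],s['effort'][5],s['gripper_width'])"
```

```text
[-1.79927703e+02  5.10820428e-02  1.20345393e+02] [-0.61818381  0.31569332  0.13923985] [-2.39340659 -3.06695716  3.55206541] -0.3299796301871538 55.704872579728224
```

Request:
servo_tool([
  [0,0,0,0.03,0.5],
  [0,0,0,0.06,0.5],
  [0,0,0,0.08,0.5],
  [0,0,0,0.1,0.5],
])

```text
time_s: 4.53
ee_pos: [570.2, 82.6, 52.3]
ee_rot: [-179.9, 0.1, 111.4]
force: [-2.6, -2.9, 4.8]
gripper_width: 56.0
gripper_force: 30.0
```

```bash
python3 -c "
from h import *
s=state();print(s['ee_rot'],s['torque'],s['force'],s['effort'][5],s['gripper_width'])"
```

```text
[-1.79917198e+02  6.43080152e-02  1.11395657e+02] [-0.67433771  0.38464991  0.11037592] [-2.57846939 -2.91655998  4.819484  ] -0.16968665644526482 55.975726196014456
```

Request:
servo_tool([
  [0,0,0,0.05,0.5],
  [0,0,0,0.1,0.5],
  [0,0,0,0.15,0.5],
  [0,0,0,0.2,0.5],
  [0,0,0,0.25,0.5],
  [0,0,0,0.3,0.5],
])

```text
time_s: 5.03
ee_pos: [569.7, 82.6, 52.2]
ee_rot: [-179.9, 0.1, 84.3]
force: [-2.1, -3.3, 5.2]
gripper_width: 54.9
gripper_force: 29.9
```

```bash
python3 -c "
from h import *
s=state();print(s['ee_rot'],s['torque'],s['force'],s['effort'][5],s['gripper_width'])"
```

```text
[-1.79893212e+02  1.13196351e-01  8.43442062e+01] [-0.6630652   0.55123304  0.52925683] [-2.1097971  -3.28818574  5.17450637] -0.18537908792495728 54.9484754938585
```

Request:
servo_tool([
  [0,0,0,0.04,0.5],
  [0,0,0,0.08,0.5],
  [0,0,0,0.12,0.5],
  [0,0,0,0.16,0.5],
  [0,0,0,0.2,0.5],
])

```text
time_s: 5.45
ee_pos: [569.3, 82.7, 52.2]
ee_rot: [-179.9, 0.2, 66.4]
force: [-4.0, -2.1, 4.9]
gripper_width: 54.7
gripper_force: 30.0
```

```bash
python3 -c "
from h import *
s=state();print(s['ee_rot'],s['torque'],s['force'],s['effort'][5],s['gripper_width'])"
```

```text
[-1.79896598e+02  1.61078665e-01  6.63971479e+01] [-0.51148289  0.66225991  0.56184318] [-3.99971642 -2.09857483  4.90386298] -0.05252964561805129 54.74339269429143
```

Request:
servo_tool([
  [0,0,0,0.05,0.5],
  [0,0,0,0.1,0.5],
  [0,0,0,0.15,0.5],
  [0,0,0,0.19,0.5],
  [0,0,0,0.22,0.5],
  [0,0,0,0.24,0.5],
  [0,0,0,0.255,0.5],
  [0,0,0,0.255,0.5],
  [0,0,0,0.255,0.5],
  [0,0,0,0.255,0.5],
])

```text
time_s: 6.28
ee_pos: [569.0, 82.9, 52.2]
ee_rot: [-179.9, 0.2, 43.6]
force: [-3.8, -1.3, 6.0]
gripper_width: 55.0
gripper_force: 30.0
```

Request:
servo_tool([
  [0,0,0,0,0.7],
  [0,0,0,0,0.9],
  [0,0,0,0,1],
  [0,0,0,0,1],
  [0,0,0,0,1],
  [0,0,-0.2,0,1],
  [0,0,-0.4,0,1],
  [0,0,-0.6,0,1],
  [0,0,-0.8,0,1],
  [0,0,-1,0,1],
  [0,0,-1,0,1],
  [0,0,-1,0,1],
])

```text
time_s: 7.28
ee_pos: [572.0, 83.7, 254.7]
ee_rot: [179.8, -0.3, 43.5]
force: [-0.1, 0.2, -0.6]
gripper_width: 91.2
gripper_force: 0.0
```

```bash
python3 - <<'E'
from h import *
im=vision.grab_frame("wrist"); i=vision.camera_info("wrist")
s=state(); print(s["ee_pos"],s["ee_rot"],s["qpos"],s["time_s"])
import pickle; pickle.dump((im,i),open("w2.pkl","wb"))
u,v=map(int,proj(i,[569.5,84.9,85])); x=u-60;y=v-45; print(x,y)
crop(im,x,y,120,90,6,"w2.png")
E
```

```text
[570.68883381  83.5268078  252.24555304] [ 1.79970055e+02 -5.42564052e-02  4.34744586e+01] [7.17964538e+00 1.72430655e+01 8.56477013e+01 8.18952455e-03
 7.70477778e+01 5.37033696e+01] 7.3333
259 181
```

View pics/w2.png

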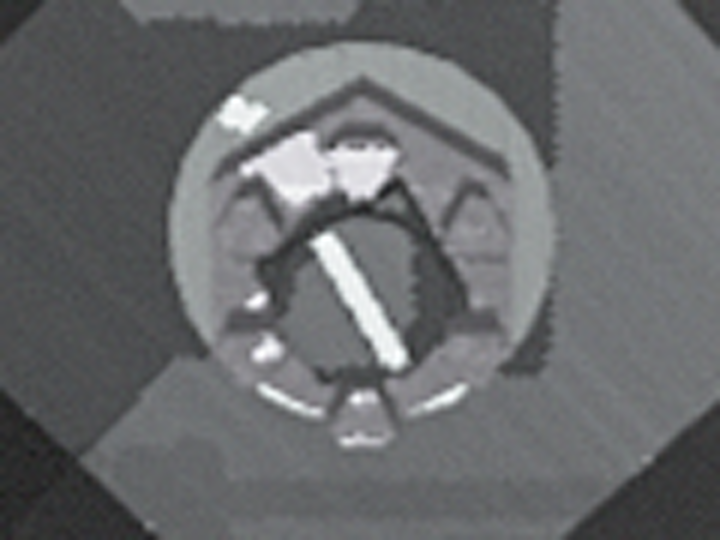

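The line runs from (322,240) to (396,365) in the crop, about 59.4° from the image's horizontal. The hexagon is symmetric about the vertical, with its top corner at (363,80), so a slot lines up. I'll check this numerically and plan the pin grasp.

```bash
python3 - <<'E'
from h import *
import pickle
np.set_printoptions(precision=3,suppress=True)
im,i=pickle.load(open("w2.pkl","rb"))
o=lambda u,v:(259+(u-2.5)/6,181+(v-2.5)/6)
a,b=at(i,*o(322,238),98),at(i,*o(397,366),98); d=b-a
print(a,b,(a+b)/2,np.linalg.norm(d),np.degrees(np.arctan2(d[1],d[0]))%180)
m=(a+b)/2
for c in [(363,82),(214,178),(508,175)]:
    w=at(i,*o(*c),74)-m; print(np.hypot(*w[:2]),np.degrees(np.arctan2(w[1],w[0]))%60)
s=state()
print("to",tool([642.5,-150,s["ee_pos"][2]]))
E
```

```text
[571.356  96.392  98.   ] [563.901  72.037  98.   ] [567.628  84.215  98.   ] 25.469872873242682 72.98254970577774
33.799151112700365 42.624131276017344
30.9446211315169 40.525061631508876
31.382016617156665 46.96428246967593
to [-0.543  1.094  0.   ]
```

Request:
servo_tool([
  [-0.47,0.76,0,0,1],
  [-0.47,0.76,0,0,1],
  [-0.47,0.76,0,0,1],
  [-0.47,0.76,0,0,1],
  [-0.47,0.76,0,0,1],
  [-0.47,0.76,0,0,1],
])

```text
time_s: 7.83
ee_pos: [606.5, -94.6, 248.9]
ee_rot: [-179.8, 0.2, 43.2]
force: [0.4, -0.1, -0.1]
gripper_width: 91.2
gripper_force: 0.0
```

Request:
servo_tool([
  [-0.47,0.76,0.1,-0.517,0.8],
  [-0.47,0.76,0.2,-0.517,0.66],
  [-0.47,0.76,0.3,-0.517,0.66],
  [-0.47,0.76,0.4,-0.517,0.66],
  [-0.47,0.76,0.4,-0.517,0.66],
  [-0.47,0.76,0.4,-0.517,0.66],
  [-0.47,0.76,0.4,-0.517,0.66],
  [-0.47,0.76,0.4,-0.517,0.66],
  [-0.47,0.76,0.4,-0.517,0.66],
  [-0.47,0.76,0.4,-0.517,0.66],
])

```text
time_s: 8.67
ee_pos: [643.4, -265.1, 171.6]
ee_rot: [-180.0, -0.0, 90.0]
force: [-0.5, 0.2, 0.5]
gripper_width: 60.4
gripper_force: 0.0
```

```bash
python3 - <<'E'
from h import *
im=vision.grab_frame("wrist"); i=vision.camera_info("wrist")
s=state(); print(s["ee_pos"],s["ee_rot"],s["qpos"],s["time_s"])
import pickle; pickle.dump((im,i),open("w3.pkl","wb"))
print(proj(i,[642,-267,40]),proj(i,[642,-173,20]))
crop(im,160,0,320,480,1.25,"w3.png")
E
```

```text
[ 643.51180847 -265.26716806  171.88822832] [-1.79990712e+02 -2.60550042e-02  9.00032479e+01] [-2.33587834e+01  3.07824525e+01  7.55102536e+01  2.10806660e-02
  7.37261529e+01 -2.33679441e+01] 8.7167
(np.float64(319.6239827406678), np.float64(236.79039818209276)) (np.float64(319.53696209565663), np.float64(132.78929009352484))
```

View pics/w3.png

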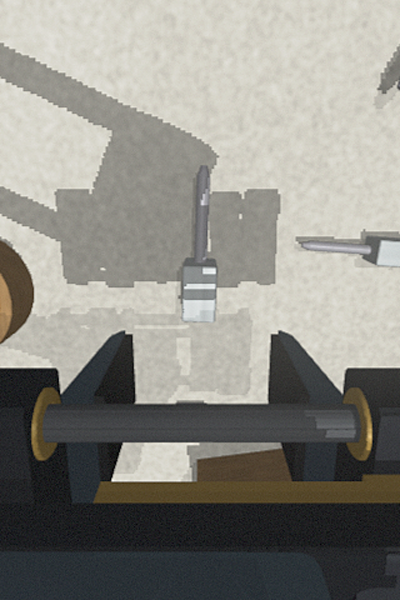

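The head is at about crop (183..214, 262..320), its shaft base is at (200,258) and its tip is at (203,166). The small pin is on the right, clear of the fingers.

```bash
python3 - <<'E'
from h import *
import pickle
np.set_printoptions(precision=3,suppress=True)
im,i=pickle.load(open("w3.pkl","rb"))
crop(im,290,120,60,150,4,"w3c.png")
E
```

```text
(no output)
```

View pics/w3c.png

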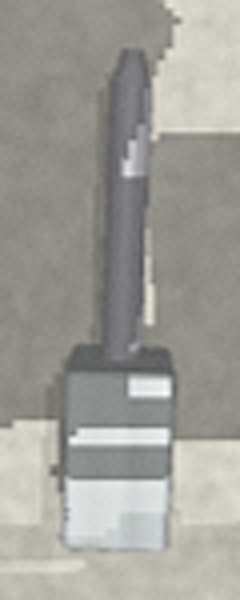

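The head's top face has corners at (65,372), (175,372), (167,548) and (62,548). The shaft runs from its base at (123,352) to its tip at (132,52).

```bash
python3 - <<'E'
from h import *
import pickle
np.set_printoptions(precision=3,suppress=True)
im,i=pickle.load(open("w3.pkl","rb"))
o=lambda u,v:(290+(u-1.5)/4,120+(v-1.5)/4)
P=[at(i,*o(*c),40) for c in [(65,372),(175,372),(167,548),(62,548)]]
for p in P: print(p)
c=np.mean(P,0); tip=at(i,*o(132,52),20); base=at(i,*o(123,352),20)
print(c,tip,base)
d=tip-c; print(np.hypot(*d[:2]),np.degrees(np.arctan2(d[1],d[0]))); d=tip-base; print(np.hypot(*d[:2]),np.degrees(np.arctan2(d[1],d[0])))
print(tool([c[0],c[1]-3,5]))
E
```

```text
[ 629.332 -243.876   40.   ]
[ 654.757 -243.891   40.   ]
[ 653.248 -286.716   40.   ]
[ 628.036 -286.705   40.   ]
[ 641.343 -265.297   40.   ] [ 644.85  -172.859   20.   ] [ 642.685 -242.712   20.   ]
92.50480254756681 87.82724380805604
69.8868234725054 88.22421307639809
[-0.016 -0.011  0.834]
```

Request:
servo_tool([
  [-0.017,-0.01,0,0.022,0.66],
  [-0.017,-0.01,0.2,0.022,0.66],
  [-0.017,-0.01,0.4,0.022,0.66],
  [-0.017,-0.01,0.55,0.022,0.66],
  [-0.017,-0.01,0.68,0.022,0.66],
  [-0.017,-0.01,0.77,0.022,0.66],
  [-0.017,-0.01,0.82,0.022,0.66],
  [-0.017,-0.01,0.83,0.022,0.66],
  [-0.017,-0.01,0.83,0.022,0.66],
  [-0.017,-0.01,0.83,0.022,0.66],
])

```text
time_s: 9.55
ee_pos: [642.5, -270.1, 7.6]
ee_rot: [179.8, 0.1, 88.0]
force: [-0.3, 0.3, 0.1]
gripper_width: 60.3
gripper_force: 0.0
```

Request:
servo_tool([
  [0,0,0,0,0.4],
  [0,0,0,0,0.25],
  [0,0,0,0,0.2],
  [0,0,0,0,0.2],
  [0,0,0,0,0.2],
  [0,0,0,0,0.2],
], force=35)

```text
time_s: 10.05
ee_pos: [641.5, -269.9, 6.2]
ee_rot: [180.0, 0.0, 88.0]
force: [-0.1, -0.4, 0.8]
gripper_width: 25.9
gripper_force: 35.0
```

Request:
servo_tool([
  [0,0,-0.15,0,0.2],
  [0,0,-0.3,0,0.2],
  [0,0,-0.5,0,0.2],
  [0.15,-0.1,-0.5,0.03,0.2],
  [0.3,-0.2,-0.5,0.06,0.2],
  [0.45,-0.3,-0.5,0.09,0.2],
  [0.6,-0.4,-0.5,0.12,0.2],
  [0.75,-0.5,-0.5,0.15,0.2],
  [0.88,-0.58,-0.5,0.167,0.2],
  [0.96,-0.637,-0.5,0.167,0.2],
  [0.96,-0.637,-0.4,0.167,0.2],
  [0.96,-0.637,-0.32,0.167,0.2],
  [0.96,-0.637,-0.31,0.167,0.2],
  [0.96,-0.637,-0.31,0.167,0.2],
  [0.96,-0.637,-0.31,0.167,0.2],
])

```text
time_s: 11.3
ee_pos: [521.1, -73.8, 68.2]
ee_rot: [180.0, -0.0, 73.0]
force: [-0.1, -0.3, -2.3]
gripper_width: 25.6
gripper_force: 35.0
```

```bash
python3 - <<'E'
from h import *
im=vision.grab_frame("wrist"); i=vision.camera_info("wrist")
s=state(); print(s["ee_pos"],s["ee_rot"],s["force"],s["gripper_width"],s["time_s"])
import pickle; pickle.dump((im,i),open("w4.pkl","wb"))
h=np.array([np.cos(np.radians(73)),np.sin(np.radians(73)),0])
tip=s["ee_pos"]+98*h+[0,0,13.8]
print("tip px",proj(i,tip),"stud",proj(i,[569,84.2,98]))
d=np.array([569,84.2,0])-s["ee_pos"]; print("along",d@h,"lat",d@[h[1],-h[0],0])
crop(im,220,0,200,280,2.1,"w4.png")
E
```

```text
[521.49335622 -73.88368266  68.59339491] [ 1.79924359e+02 -1.72387487e-02  7.29704243e+01] [-0.03628675  0.35975398 -1.8301997 ] 26.285859941011353 11.35
tip px (np.float64(321.1552323652035), np.float64(102.32902620411369)) stud (np.float64(318.63453904075146), np.float64(-119.00898657353295))
along 165.0657759985603 lat -0.7883664052843373
```

View pics/w4.png

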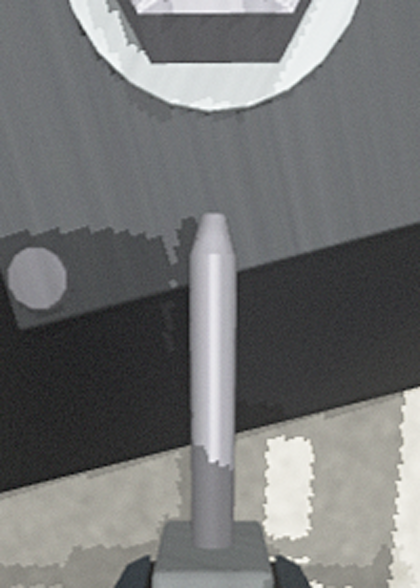

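The tip is at crop (213,215), which is px (321.4,102.4), and that matches the prediction. The nut's facing flat has its lower edge at (152..282,62), centred on 217. I'll use that edge as a check on the lateral offset.

```bash
python3 - <<'E'
from h import *
import pickle
im,i=pickle.load(open("w4.pkl","rb")); a=np.radians(73); h=np.array([np.cos(a),np.sin(a),0]); n=np.array([h[1],-h[0],0]); s=state()
for u in (152,282): p=at(i,220+(u-.5)/2.1,(62-.5)/2.1,44); d=p-s["ee_pos"]; print(p,"along",d@h,"lat",d@n)
print(s["ee_pos"])
E
```

```text
[547.51318584  62.06896791  44.        ] along 137.6196282710628 lat -14.865821394235072
[578.04367852  52.69621512  44.        ] along 137.58267239256347 lat 17.070961665365974
[521.49335622 -73.88368266  68.59339491]
```

Request:
servo_tool([
  [0.06,0,0,0,0.2],
  [0.12,0,0,0,0.2],
  [0.18,0,0,0,0.2],
  [0.22,0,0,0,0.2],
  [0.24,0,0,0,0.2],
  [0.26,0,0,0,0.2],
  [0.28,0,0,0,0.2],
  [0.3,0,0,0,0.2],
  [0.32,0,0,0,0.2],
  [0.32,0,0,0,0.2],
])

```text
time_s: 12.18
ee_pos: [539.7, -11.9, 67.9]
ee_rot: [180.0, -0.0, 73.0]
force: [0.4, -0.9, -1.9]
gripper_width: 25.7
gripper_force: 35.0
```

Request:
servo_tool([
  [0.02,0,0,0,0.2],
  [0.04,0,0,0,0.2],
  [0.06,0,0,0,0.2],
  [0.08,0,0,0,0.2],
  [0.08,0,0,0,0.2],
])

```text
time_s: 12.6
ee_pos: [544.4, 3.6, 68.0]
ee_rot: [180.0, -0.0, 73.0]
force: [-0.6, -0.6, -2.2]
gripper_width: 25.9
gripper_force: 35.0
```

Request:
servo_tool([
  [0.03,0,0,0,0.2],
  [0.06,0,0,0,0.2],
  [0.09,0,0,0,0.2],
  [0.11,0,0,0,0.2],
  [0.125,0,0,0,0.2],
  [0.125,0,0,0,0.2],
])

```text
time_s: 13.1
ee_pos: [551.7, 27.6, 67.9]
ee_rot: [180.0, -0.0, 73.0]
force: [0.2, -0.7, -2.1]
gripper_width: 26.1
gripper_force: 35.0
```

Request:
servo_tool([
  [0.005,0,0,0,0.2],
  [0.01,0,0,0,0.2],
  [0.015,0,0,0,0.2],
  [0.02,0,0,0,0.2],
  [0.02,0,0,0,0.2],
])

```text
time_s: 13.52
ee_pos: [552.7, 30.7, 68.0]
ee_rot: [180.0, -0.0, 73.0]
force: [-0.1, -0.0, -2.0]
gripper_width: 26.1
gripper_force: 35.0
```

Request:
servo_tool([
  [0.004,0,0,0,0.2],
  [0.008,0,0,0,0.2],
  [0.012,0,0,0,0.2],
  [0.012,0,0,0,0.2],
])

```text
time_s: 13.85
ee_pos: [553.3, 32.8, 68.0]
ee_rot: [180.0, 0.0, 73.0]
force: [0.6, -1.5, -1.8]
gripper_width: 26.1
gripper_force: 35.0
```

Request:
servo_tool([
  [0.004,0,0,0,0.2],
  [0.008,0,0,0,0.2],
  [0.012,0,0,0,0.2],
  [0.012,0,0,0,0.2],
])

```text
time_s: 14.18
ee_pos: [553.4, 33.0, 68.1]
ee_rot: [-180.0, 0.3, 73.1]
force: [-2.0, -9.5, 1.0]
gripper_width: 25.5
gripper_force: 35.0
```

Request:
servo_tool([
  [-0.003,0,0.003,0,0.2],
  [-0.003,0,0.007,0,0.2],
  [-0.003,0,0.007,0,0.2],
  [-0.003,0,0.007,0,0.35],
  [-0.003,0,0.007,0,0.6],
  [-0.003,0,0.007,0,0.6],
  [-0.003,0,0.007,0,0.6],
  [-0.003,0,0.007,0,0.6],
])

```text
time_s: 14.85
ee_pos: [554.0, 35.0, 66.6]
ee_rot: [180.0, -0.0, 73.0]
force: [0.8, 0.5, -1.0]
gripper_width: 53.8
gripper_force: 0.0
```

Request:
servo_tool([
  [0,0,-0.1,0,0.6],
  [0,0,-0.25,0,0.6],
  [0,0,-0.4,0,0.6],
  [0,0,-0.6,0,0.6],
  [0,0,-0.8,0,0.6],
  [-0.3,0,-0.9,0,0.6],
  [-0.3,0,-0.9,0,0.6],
  [-0.3,0,-0.9,0,0.6],
  [-0.3,0,-0.9,0,0.6],
])

```text
time_s: 15.6
ee_pos: [536.3, -23.0, 247.1]
ee_rot: [179.9, -0.1, 72.9]
force: [0.6, 0.9, 0.1]
gripper_width: 54.6
gripper_force: 0.0
```

```bash
python3 - <<'E'
from h import *
im=vision.grab_frame("wrist"); i=vision.camera_info("wrist")
import pickle; pickle.dump((im,i),open("w5.pkl","wb"))
u,v=map(int,proj(i,[560,50,85])); x=min(max(u-70,0),500); y=min(max(v-60,0),375);print(x,y,proj(i,[569,84.2,98]),state()["ee_pos"])
a=cv2.resize(im[y:y+105,x:x+140],(560,420)); sc=vision.grab_frame("scene")[160:265,230:350]; b=cv2.resize(sc,(240,210))
c=np.zeros((420,800,3),np.uint8); c[:,:560]=a; c[:210,560:]=b; cv2.imwrite("pics/w5.png",c[:,:,::-1])
E
```

```text
252 90 (np.float64(321.39838591673464), np.float64(109.97795502218148)) [536.15173775 -22.4025375  246.27443315]
```

View pics/w5.png

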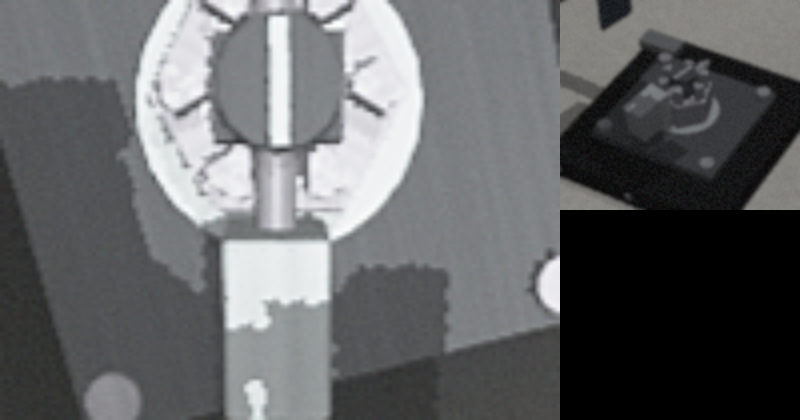

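The pin is through the slot and hole, in line with the stud's bright line, and its head edge is at crop (275,240). I'll check the head's gap to the nut.

```bash
python3 - <<'E'
from h import *
import pickle
im,i=pickle.load(open("w5.pkl","rb"))
c=at(i,252+278/4,90+80/4,98)
for z in (98,101): 
    p=at(i,252+276/4,90+240/4,z); print(p,np.hypot(*(p-c)[:2]),np.hypot(*(p-[569,84.2,0])[:2]))
print(c)
E
```

```text
[558.50891406  51.30389085  98.        ] 34.511120694388865 34.52849376207821
[558.51611088  51.31920186 101.        ] 34.49434115908888 34.51172000269634
[569.08166473  84.15559392  98.        ]
```

```bash
python3 -c "
from workcell import job_done
print(job_done())"
```

```text
the job is handed in; nothing more can be done
None
```

I handed the job in at about 16 s of the 64 s allowed, but the hand-in returned no verdict. The nut is tight and turned on to the first aligned slot, and the pin is through slot and hole and released. The pin's head rests slightly off fully seated, an estimated 2–6.5 mm against the 9 mm limit. The arm never went near the tape, spanner or bottle.

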